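Unlock the vegetable slicer and set its thickness dial

TASK

Set up the vegetable slicer for the next batch: draw the red-knobbed lock pin right out of its bore and park it in the notch of the blue bracket on the slicer's side, slid fully home and hanging upright by its collar, and let go of it. Then turn the black thickness dial clockwise until its yellow pointer is at the red mark. Leave the mug, the cleaner bottle and the bowl where they stand.

Things in the scene. Friction and masses are not known exactly. Their poses are not given: they have to be found in the camera images.
- slicer: Bench vegetable slicer, fixed. Origin on the counter under the centre of its white housing (150 x 170 mm in x, y; 80 mm high, flat top); x points away from the robot at yaw 0, z up. A lower steel bed (130 mm wide, deck at 58 mm, grey pusher up to 100 mm high) runs on to y = 255 mm. Dial, bore and scale are on the housing's top, the blue bracket on its -y side.
- bore (a point): Centre of the mouth of the lock-pin bore, in the housing top (80 mm above the counter): vertical, 18 mm across, 55 mm deep. It lies at (24, 38) mm in the slicer's frame, 66 mm from the dial axis. Axes as the slicer's.
- pin: Loose steel lock pin, about 120 g, round, upright in the bore at first. Origin on its axis at the collar's underside, z up. Collar 26 mm dia., z 0 to 10 mm, rests on the housing top; stem 12 mm dia. to z 22; red knob 24 mm dia., z 22 to 44. Below: waist 10 mm dia. to z -33, thicker foot 16 mm dia. from z -33 to -45. In the bore, its collar blocks the dial's pointer.
- pin_knob (a point): Centre of the pin's red knob, 33 mm above the pin's origin.
- rest: Blue parking bracket on the slicer's -y side, fixed; its place along that side varies. A level fork 10 mm thick, 41 mm wide, top flush with the housing top (80 mm above the counter). Its slot, 13 mm wide, runs along y: open at the -y end, closed at +y. Axes as the slicer's; origin as notch.
- notch (a point): Where the pin's origin lies when parked: in the slot's middle, at the fork's top, 5 mm from the slot's closed end (waist touching it). Axes as the slicer's. The pin's foot is wider than the slot, so the pin enters from the open -y end, moving along +y with its waist in the slot, collar above the fork and foot below it; then its collar rests on the fork.
- notch_mouth (a point): Middle of the slot's open end at the fork's top, 29 mm along -y from notch.
- dial (a joint): Angle of the thickness dial, rad, 0 to 1.9, growing as it turns clockwise seen from above. At 0 its pointer points 1.257 rad (72 degrees) counterclockwise from the slicer's x axis; the pin in its bore blocks it at about 0.38. Friction about 0.08 N m; it stays where it is left.
- dial_grip (a point): Point on the dial's axis, 30 mm above the housing top, at the height to grip. The dial is a black bar 46 mm long (along its x), 14 mm wide (y), from 7 to 38 mm above the housing top, on a hub 48 mm dia. and 9 mm high. This point turns with the dial: x runs along the bar and the pointer, towards the pointer's tip.
- dial_tip (a point): Tip of the dial's yellow pointer arm (8 mm wide, 76 mm long from the axis, 2 to 9 mm above the housing top); turns with the dial, x pointing outwards along the arm.
- mark: The red index mark's carrier: origin on the dial's axis at the housing top, x pointing from the axis towards the red mark; fixed, its angle varies. The dial is right when its pointer lies along this x axis.
- mark_tab (a point): Centre of the red mark, a flat tab 14 x 8 mm on the housing top, 85 mm from the dial's axis.
- mug: Blue mug, 80 mm across, 92 mm high; leave alone. Origin under its centre.
- cleaner: White cleaner bottle with a green cap, 60 mm across, 170 mm high; leave alone. Origin under its centre.
- bowl: White bowl, 130 mm across, 50 mm high; leave alone. Origin under its centre.

How it is judged:
By the outcome, as a careful person would: the job done as asked, in the order asked, and still so for the second after the job is handed in, with the robot touching nothing.
It also fails if it takes over 58 s, if anything falls off the work surface, if the arm or the gripper's body presses on something with over 40 N, if the wrist force passes 120 N, or if a joint passes its speed limit or range.

ROBOT

A 7-joint arm with a two-finger parallel gripper is mounted at the origin on the work surface. World frame = base frame: x ahead of the robot, y to its left, z up, the work surface at z = 0. Lengths are in m, angles in rad, forces in N, time in s.
With the tool pointing down it reaches from about 0.425 to 0.8 m from the base axis. Payload 8.3 kg.
Tool frame: the origin (TCP) lies at the very end of the fingers, on their centre line; the grasp point (between the pads) lies 19 mm behind it (env.hold_point_z is the distance from the TCP to the grasp point, in m); z points along the fingers, y is the line along which they close (so a half turn about z gives the same grasp; the last joint's range is limited). The gripper opens to 85 mm and grips with 20 to 120 N. Pads are 22 mm wide; open, the fingers measure 114 mm over their backs; the gripper's body (76 mm by 85 mm) begins 54 mm behind the grasp point. The pads swing forward as they close: fully open they stand 13 mm farther back than shut.
Start: joints at [1.268, 0.383, 0.016, 1.37, -0.006, 1.388, -0.046], TCP at [0.148, -0.607, 0.231] pointing down, gripper open.
Joint ranges: [-2.95, 2.95], [-0.25, 2.06], [-1.52, 1.56], [0.18, 2.33], [-1.44, 4.58], [0.02, 2.06], [-3.01, 3.01]. Speed limits (rad/s): [2.39, 2.39, 3.01, 3.01, 3.14, 3.14, 3.14].

INTERFACE

Orientations are given as [roll, pitch, yaw] about the fixed x, y, z axes, in that order (R = Rz(yaw) Ry(pitch) Rx(roll)).
In Python, from bench import env gives the robot as it stands.
- The arm moves only by the shell command python3 -m inch 'ROWS' [FORCE]. ROWS is JSON, a list of rows, each an object with "jaw": the opening, from -1 (shut) to 1 (fully open); "dp": the shift along the tool's x, y, z in cm, a list of three; "spin": the turn about the tool's z in degrees. In form: [{"jaw": jaw, "dp": [x, y, z], "spin": spin}, ...]. A call has 1 to 8 rows; each row shifts and turns the commanded pose from where the row before left it, along the tool's axes as they then stand; what a row does not reach is not made up. A row lasts 1/10 s, in which the tool goes at most 50 mm and 8.59 degrees, less where a joint would pass 70% of its speed; a pose out of reach is approached as far as the arm can. A call with a gripper value outside its range is refused whole. The fingers move at their own pace and stop on an object; FORCE is the grip in N (left out, the last holds). Time passes only in rows, so rows that do not move let the fingers close. It gives the time, the measured TCP pose, the force, the opening and the grip force at its end, in the units of the state.
- env.state(): the state, without advancing time (a new reading comes with each control period).
- env.snapshot(name): name is "side" or "top" or "wrist"; returns (picture, depth): 420x560x3 uint8, red, green, blue; 420x560 float32, m along the optical axis (not along the pixel's ray), 0 where there is no reading.
- env.camera_model(name): a dict with "camera_matrix" (3x3 intrinsics, pixels), "dist_coeffs" ([k1, k2, p1, p2, k3] as OpenCV has them; the pictures are not rectified), "rvec" (rotation vector, rad) and "tvec" (3), from world to camera coordinates, as OpenCV has them. Camera axes: x right, y down, z forward; pixel columns grow to the right and rows downward; lengths in m; the calibration is good to about 2 mm. A picture is of the moment at which its call begins: read the wrist's pose just before it. camera_model takes no time and is no camera call; for the wrist camera it gives the pose at the moment of the call.
- env.finish_job(): hands the job in; it is judged then, once.
Trained networks look in the newest picture that a camera, given by its name, has taken for a name from the list of things; names that differ only in an ending like _2 or _b are one class to them, and where a whole thing is asked for, a point or a joint stands for the part that bears it (a point fixed in the world has none). Each returns a list of dicts, best first, with "p" (0 to 1); they miss things now and then, are a little off and sometimes report something else, mostly with a low value. They report only what shows in the picture. A call takes as long as a camera call.
- env.outline_of(camera, target): "region" (420x560 bool, what is visible of it) and "extent" ([centre column, centre row, width, height] in pixels, round what is visible of it).
The state is a dict: "time": time; "joints": joint angles; "qd": joint speeds; "effort": joint torques, N m; "tcp_pos": TCP position; "orientation": TCP orientation; "contact_force": force on the tool from outside, world axes, zero at the start; "wrist_torque": the same for the moment, N m; "width": finger opening in m; "gripper_force": force on a finger pad.
Only numpy, scipy, OpenCV 4.12 (cv2) and the standard library are available. Lean on these libraries where they do the work, as an engineer would, in place of code of your own. Each camera call takes 0.05 s, during which the arm holds its last target. There are 200 camera calls.

## Working session

There is one attempt and no reset: what is moved stays moved. The work goes in short steps, Python scripts to look and compute and a shell command to move; the robot and the scene stay as the last step left them, time stands still between calls to the robot, and variables do not carry over. Pictures are saved under pics/ and viewed, at most 13 in all, crops included, and the job is handed in when it is done.

```bash
ls; mkdir -p pics; cat > h.py <<'E'
import numpy as np,cv2
from bench import env
def cam(n):
    m=env.camera_model(n);K=np.array(m["camera_matrix"],float);d=np.array(m["dist_coeffs"],float)
    R=cv2.Rodrigues(np.array(m["rvec"],float))[0];t=np.array(m["tvec"],float).ravel();return K,d,R,t
def px2plane(c,uv,z):
    K,d,R,t=c;u=cv2.undistortPoints(np.array(uv,float).reshape(-1,1,2),K,d).reshape(-1,2)
    r=np.c_[u,np.ones(len(u))]@R;o=-R.T@t
    return o+r*((z-o[2])/r[:,2])[:,None]
def px2d(c,uv,dep):
    K,d,R,t=c;u=cv2.undistortPoints(np.array(uv,float).reshape(-1,1,2),K,d).reshape(-1,2)
    p=np.c_[u,np.ones(len(u))]*np.array(dep).reshape(-1,1);return (p-t)@R
def proj(c,P):
    K,d,R,t=c;return cv2.projectPoints(np.array(P,float).reshape(-1,3),cv2.Rodrigues(R)[0],t,K,d)[0].reshape(-1,2)
def cloud(c,dep,mask):
    v,u=np.nonzero(mask&(dep>0));return px2d(c,np.c_[u,v],dep[v,u])
E
python3 - <<'E'
from h import *
for n in ["top","side"]:
    im,d=env.snapshot(n);cv2.imwrite(f"pics/{n}0.png",im[:,:,::-1]);c=cam(n);np.savez(n+"0.npz",im=im,d=d)
    for t in ["slicer","pin","pin_knob","rest","dial","dial_tip","mark","mark_tab","mug","cleaner","bowl"]:
        r=env.outline_of(n,t)
        for q in r[:1]:
            P=cloud(c,d,q["region"]); print(n,t,round(q["p"],2),np.round(q["extent"]),len(P),len(P) and (np.round(np.median(P,0),3),np.round(P.min(0),3),np.round(P.max(0),3)))
print(env.state())
E
```

```text
pics
top slicer 0.63 [214. 211. 132.  70.] 6582 (array([0.579, 0.196, 0.078]), array([ 0.476,  0.034, -0.006]), array([0.691, 0.39 , 0.123]))
top pin 0.67 [232. 197.  10.  19.] 116 (array([0.597, 0.159, 0.122]), array([0.587, 0.148, 0.078]), array([0.623, 0.175, 0.13 ]))
top pin_knob 0.68 [233. 196.  13.  12.] 122 (array([0.597, 0.161, 0.121]), array([0.587, 0.149, 0.074]), array([0.623, 0.18 , 0.13 ]))
top rest 0.56 [288. 204.  21.  16.] 239 (array([0.578, 0.02 , 0.08 ]), array([ 0.551, -0.008, -0.005]), array([0.618, 0.044, 0.087]))
top dial 0.54 [237. 214.  30.  25.] 286 (array([0.543, 0.14 , 0.092]), array([0.518, 0.115, 0.076]), array([0.59 , 0.193, 0.123]))
top dial_tip 0.83 [236. 216.  32.  29.] 326 (array([0.542, 0.14 , 0.091]), array([0.516, 0.113, 0.076]), array([0.59 , 0.193, 0.123]))
top mark_tab 0.58 [287. 205.  23.  14.] 216 (array([0.577, 0.021, 0.08 ]), array([ 0.551, -0.008, -0.005]), array([0.609, 0.044, 0.087]))
top mug 0.84 [442. 242.  41.  45.] 1154 (array([ 0.441, -0.399,  0.04 ]), array([ 0.395, -0.457, -0.005]), array([ 0.503, -0.345,  0.097]))
top cleaner 0.6
[... 1498 characters left out ...]
{'time': 1.2, 'joints': array([ 1.26810428,  0.3833936 ,  0.01642436,  1.37009226, -0.00628468,
        1.38817698, -0.04647797]), 'qd': array([ 0.00150583, -0.00075919, -0.0013387 ,  0.00072909,  0.0012659 ,
        0.00069101, -0.00067108]), 'effort': array([ 1.14103852e-03, -6.27354169e+01,  8.43716394e-01, -3.72083294e+01,
        1.67691323e-02,  2.68105039e-03,  7.78783011e-07]), 'tcp_pos': array([ 0.14846362, -0.60710554,  0.23128706]), 'orientation': array([-3.14157107e+00, -3.55708676e-05,  2.39840456e-01]), 'contact_force': array([-0.09868002, -0.17278868,  0.44224814]), 'wrist_torque': array([0.02259249, 0.00586273, 0.00900266]), 'gripper_force': 0.0, 'width': 0.08520815324214898}
```

```bash
python3 - <<'E'
from h import *
a=cv2.imread("pics/top0.png")[165:265,140:320];b=cv2.imread("pics/side0.png")[165:310,155:325]
a=cv2.resize(a,(800,444),interpolation=cv2.INTER_CUBIC)[:, :]
b=cv2.resize(b,None,fx=3.5,fy=3.5,interpolation=cv2.INTER_CUBIC)
a=cv2.resize(a,(540,300)); o=np.zeros((600,800,3),np.uint8); o[:300,:540]=a; b=cv2.resize(b,(352,300)); o[300:,:352]=b; cv2.imwrite("pics/c1.png",o)
# white housing top fit in top cam
z=np.load("top0.npz");c=cam("top");r=env.outline_of("top","slicer")[0]["region"]
P=cloud(c,z["d"],r);T=P[(abs(P[:,2]-.08)<.008)];print(cv2.minAreaRect((T[:,:2]*1000).astype(np.float32)))
E
```

```text
((584.7078857421875, 202.16827392578125), (319.24896240234375, 150.902587890625), 77.78177642822266)
```

View pics/c1.png

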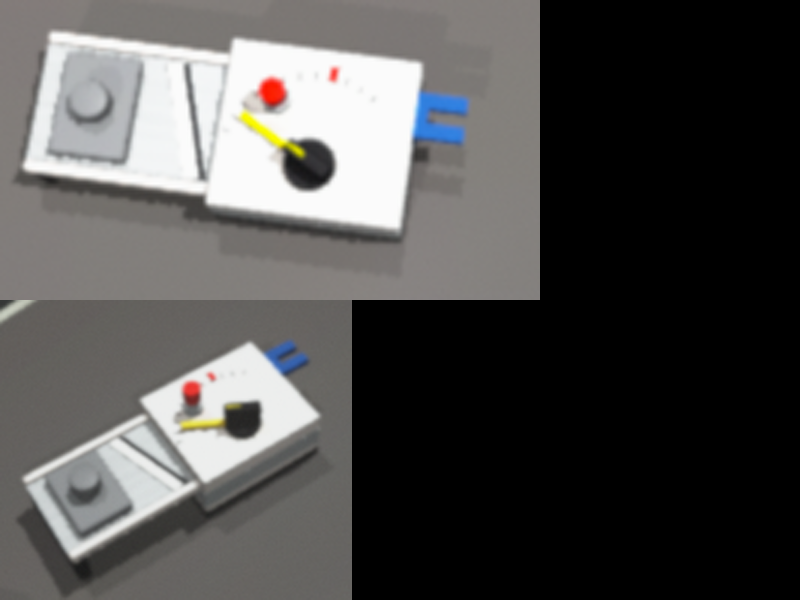

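```bash
cat >> h.py <<'E'
def wrist_info():
    s=env.state();K,d,R,t=cam("wrist");print("tcp",s["tcp_pos"].round(4),"rpy",s["orientation"].round(3),"cam",(-R.T@t).round(3),"fwd",R[2].round(3),"j",s["joints"].round(2),"t",s["time"])
E
python3 - <<'E'
from h import *
c=cam("top")
f=lambda X:np.array(X,float)/3+[140-.33,165-.33]
p=px2plane(c,f([(234,40),(422,63),(402,232),(207,205)]),.08);print(p.round(3))
print("dial",px2plane(c,f([(309,165)]),.089),"tip",px2plane(c,f([(242,115)]),.087),"mark",px2plane(c,f([(334,75)]),.08),"knob",px2plane(c,f([(273,91)]),.122),"fork",px2plane(c,f([(467,105),(463,137),(428,118)]),.08))
wrist_info()
E
```

```text
[[0.659 0.197 0.08 ]
 [0.625 0.03  0.08 ]
 [0.474 0.059 0.08 ]
 [0.511 0.227 0.08 ]]
dial [[0.53790798 0.13559931 0.089     ]] tip [[0.58769683 0.19212194 0.087     ]] mark [[0.61970555 0.10910763 0.08      ]] knob [[0.59848815 0.1603361  0.122     ]] fork [[ 0.5831347  -0.00714316  0.08      ]
 [ 0.55441781 -0.0011893   0.08      ]
 [ 0.57397479  0.02835904  0.08      ]]
tcp [ 0.1485 -0.6071  0.2313] rpy [-3.142 -0.     0.24 ] cam [ 0.218 -0.59   0.374] fwd [-0.271 -0.067 -0.96 ] j [ 1.27  0.38  0.02  1.37 -0.01  1.39 -0.05] t 1.25
```

```bash
python3 -m inch '[{"jaw":1,"dp":[4.2,-2.6,0],"spin":0},{"jaw":1,"dp":[4.2,-2.6,0],"spin":0},{"jaw":1,"dp":[4.2,-2.6,0],"spin":0},{"jaw":1,"dp":[4.2,-2.6,0],"spin":0},{"jaw":1,"dp":[4.2,-2.6,0],"spin":0},{"jaw":1,"dp":[3.8,-3.2,0],"spin":0},{"jaw":1,"dp":[3.4,-3.6,0],"spin":0},{"jaw":1,"dp":[3.2,-3.8,0],"spin":0}]'
```

```text
time: 2.05
tcp_pos: [0.3985, -0.3014, 0.2315]
orientation: [3.141, -0.0, 0.24]
contact_force: [0.8, -0.5, -0.0]
width: 0.0852
gripper_force: 0.0
```

```bash
python3 -m inch '[{"jaw":1,"dp":[2.9,-4.0,0],"spin":0},{"jaw":1,"dp":[2.9,-4.0,0],"spin":0},{"jaw":1,"dp":[2.9,-4.0,0],"spin":0},{"jaw":1,"dp":[2.9,-4.0,0],"spin":0},{"jaw":1,"dp":[2.9,-4.0,0],"spin":0},{"jaw":1,"dp":[2.9,-4.0,0],"spin":0},{"jaw":1,"dp":[2.9,-4.0,0],"spin":0},{"jaw":1,"dp":[2.9,-4.0,0],"spin":0}]' && python3 -m inch '[{"jaw":0.2,"dp":[0,0,0],"spin":8.5},{"jaw":0.2,"dp":[0,0,0],"spin":8.5},{"jaw":0.2,"dp":[0,0,0],"spin":8.5},{"jaw":0.2,"dp":[0,0,0],"spin":0},{"jaw":0.2,"dp":[0,0,0],"spin":0}]'; python3 - <<'E'
from h import *
wrist_info();print(env.state()["width"])
im,d=env.snapshot("wrist");c=cam("wrist");cv2.imwrite("pics/w1.png",im[:,:,::-1]);np.savez("w1.npz",im=im,d=d)
for t in ["slicer","pin","pin_knob","rest","dial","dial_tip","mark_tab"]:
    for q in env.outline_of("wrist",t)[:1]:
        P=cloud(c,d,q["region"]);print(t,round(q["p"],2),np.round(q["extent"]),len(P),len(P) and (np.round(np.median(P,0),3),np.round(P.min(0),3),np.round(P.max(0),3)))
E
```

```text
time: 2.85
tcp_pos: [0.5473, 0.0644, 0.2317]
orientation: [3.141, -0.001, 0.239]
contact_force: [0.4, -0.1, 0.2]
width: 0.0852
gripper_force: 0.0
time: 3.35
tcp_pos: [0.5468, 0.0627, 0.2314]
orientation: [3.142, -0.0, -0.201]
contact_force: [0.5, -0.5, 0.3]
width: 0.0512
gripper_force: 0.0
tcp [0.5468 0.0627 0.2314] rpy [ 3.142 -0.    -0.201] cam [0.617 0.049 0.374] fwd [-0.273  0.055 -0.96 ] j [ 0.24  0.26 -0.49  1.56  0.13  1.35 -2.04] t 3.35
0.05118141932863023
slicer 0.73 [152. 180. 304. 162.] 42169 (array([0.583, 0.172, 0.08 ]), array([ 0.445,  0.028, -0.002]), array([0.686, 0.401, 0.245]))
pin 0.84 [156. 163.  45.  35.] 1269 (array([0.6  , 0.156, 0.123]), array([0.582, 0.148, 0.078]), array([0.612, 0.189, 0.126]))
pin_knob 0.73 [157. 162.  47.  38.] 1242 (array([0.6  , 0.155, 0.123]), array([0.585, 0.148, 0.079]), array([0.612, 0.193, 0.126]))
rest 0.87 [326. 155.  54.  46.] 1869 (array([0.575, 0.019, 0.08 ]), array([ 0.536, -0.017, -0.001]), array([0.597, 0.043, 0.083]))
dial 0.69 [186. 211. 103.  67.] 2763 (array([0.548, 0.135, 0.09 ]), array([0.511, 0.111, 0.078]), array([0.591, 0.193, 0.12 ]))
dial_tip 0.62 [214. 125.  10.  13.] 114 (array([0.619, 0.109, 0.083]), array([0.613, 0.105, 0.081]), array([0.625, 0.114, 0.085]))
mark_tab 0.74 [158. 162.  45.  38.] 1264 (array([0.6  , 0.156, 0.123]), array([0.582, 0.148, 0.078]), array([0.612, 0.185, 0.126]))
```

View pics/w1.png

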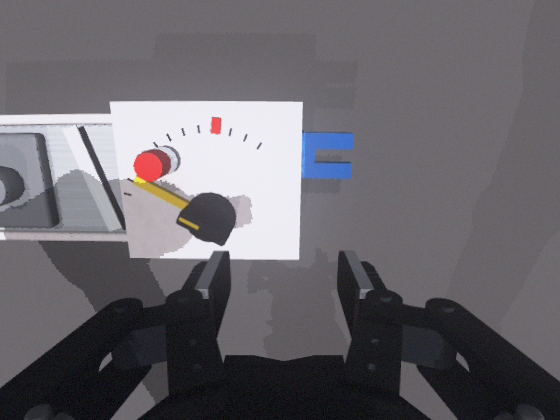

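```bash
python3 - <<'E'
from h import *
z=np.load("w1.npz");im=z["im"].astype(int);d=z["d"];c=cam("wrist")
p=px2plane(c,[(111,102),(302,102),(300,259),(130,258)],.08);print(p.round(4))
r,g,b=im[...,0],im[...,1],im[...,2]
red=(r>120)&(g<70)&(b<70)
n,l,st,ce=cv2.connectedComponentsWithStats(red.astype(np.uint8))
for i in range(1,n):
    if st[i,4]>20: print("red",ce[i],st[i],px2plane(c,ce[i],.08 if st[i,4]<300 else .124).round(4), np.median(cloud(c,d,l==i),0).round(4))
blue=(b>110)&(r<70);v,u=np.nonzero(blue);print("blue",u.min(),u.max(),v.min(),v.max())
# fork corners & slot
print("fork", px2plane(c,[(352,134),(350,178),(352,148),(350,162),(316,156),(303,132),(302,178)],.08).round(4))
yel=(r>100)&(g>80)&(b<60);P=cloud(c,d,yel);P=P[P[:,2]<.1]
vx=cv2.fitLine(P[:,:2].astype(np.float32),cv2.DIST_HUBER,0,.001,.001).ravel();print("yel",vx,P.min(0),P.max(0),np.degrees(np.arctan2(vx[1],vx[0])))
# knob circle top: pixels at z~.124
K=cloud(c,d,red);K=K[K[:,2]>.121];print("knobtop",cv2.minEnclosingCircle((K[:,:2]).astype(np.float32)),K[:,2].mean(),K[:,:2].mean(0))
big=cv2.resize(np.ascontiguousarray(z["im"][95:265,100:360,::-1]),None,fx=3,fy=3,interpolation=cv2.INTER_CUBIC);cv2.imwrite("pics/w1c.png",big)
E
```

```text
[[0.6581 0.1947 0.08  ]
 [0.623  0.0303 0.08  ]
 [0.4768 0.0602 0.08  ]
 [0.512  0.2274 0.08  ]]
blue 309 352 132 177
fork [[ 0.5871 -0.0084  0.08  ]
 [ 0.5479 -0.0006  0.08  ]
 [ 0.5748 -0.0065  0.08  ]
 [ 0.5626 -0.0028  0.08  ]
 [ 0.5743  0.0267  0.08  ]
 [ 0.5976  0.0343  0.08  ]
 [ 0.5569  0.043   0.08  ]]Traceback (most recent call last):
  File "<stdin>", line 13, in <module>
cv2.error: OpenCV(4.12.0) /io/opencv/modules/imgproc/src/linefit.cpp:50: error: (-215:Assertion failed) count > 0 in function 'fitLine2D_wods'
```

```bash
python3 - <<'E'
from h import *
z=np.load("w1.npz");im=z["im"];d=z["d"];c=cam("wrist")
print(im[165,150],im[125,216],im[195,160],z["im"].dtype)
h=cv2.cvtColor(im,cv2.COLOR_RGB2HSV).astype(int)
S=(h[...,1]>150)&(h[...,2]>70)
red=S&((h[...,0]<8)|(h[...,0]>172));yel=S&(abs(h[...,0]-25)<8)
n,l,st,ce=cv2.connectedComponentsWithStats(red.astype(np.uint8))
for i in range(1,n):
    if st[i,4]>20: print("red",ce[i],st[i],px2plane(c,ce[i],.08 if st[i,4]<300 else .124).round(4), np.median(cloud(c,d,l==i),0).round(4))
P=cloud(c,d,yel);P=P[P[:,2]<.095]
v=cv2.fitLine(P[:,:2].astype(np.float32),cv2.DIST_HUBER,0,.001,.001).ravel();print("yel",v,P.min(0),P.max(0),np.degrees(np.arctan2(v[1],v[0])))
K=cloud(c,d,red);K=K[K[:,2]>.121];print("knobtop",cv2.minEnclosingCircle((K[:,:2]).astype(np.float32)),K[:,2].mean())
big=cv2.resize(np.ascontiguousarray(im[95:265,100:360,::-1]),None,fx=3,fy=3,interpolation=cv2.INTER_CUBIC);cv2.imwrite("pics/w1c.png",big)
E
```

```text
[238  75  81] [239  93  99] [189 159  66] uint8
red [215.575      124.54166667] [212 117   9  16 120] [[0.6198 0.109  0.08  ]] [0.6198 0.1084 0.0829]
red [147.80354267 166.34943639] [134 153  28  28 621] [[0.5996 0.1603 0.124 ]] [0.5996 0.1605 0.1239]
yel [0.65814835 0.75288826 0.5720805  0.1730037 ] [0.55374343 0.15121824 0.08676405] [0.59109655 0.19304137 0.09086197] 48.84119
knobtop ((0.5995752811431885, 0.16080360114574432), 0.011504175141453743) 0.12385641363823385
```

View pics/w1c.png

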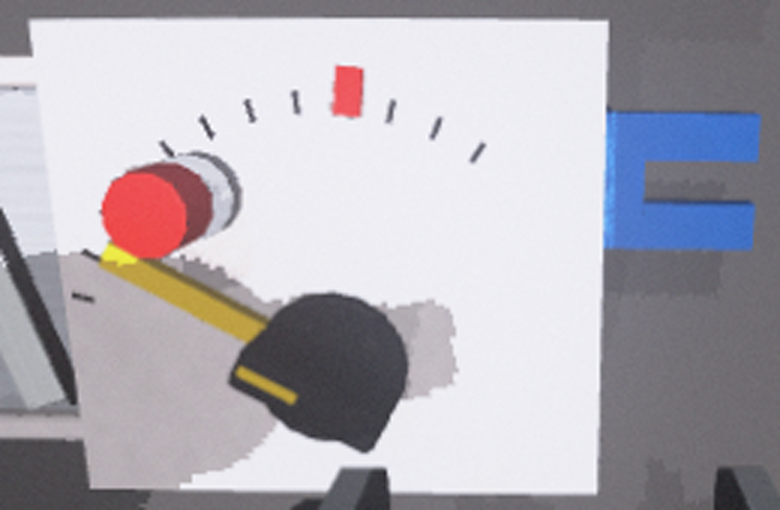

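```bash
python3 -m inch '[{"jaw":0.2,"dp":[1.1,-3.55,0],"spin":0.2},{"jaw":0.2,"dp":[1.1,-3.55,0],"spin":0.2},{"jaw":0.2,"dp":[1.0,-3.55,0],"spin":0.1},{"jaw":0.2,"dp":[0,0,3],"spin":0},{"jaw":0.2,"dp":[0,0,3],"spin":0},{"jaw":0.2,"dp":[0,0,2],"spin":0},{"jaw":0.2,"dp":[0,0,0],"spin":0},{"jaw":0.2,"dp":[0,0,0],"spin":0}]' 30; python3 - <<'E'
from h import *
wrist_info()
im,d=env.snapshot("wrist");c=cam("wrist");cv2.imwrite("pics/w2.png",im[:,:,::-1])
h=cv2.cvtColor(im,cv2.COLOR_RGB2HSV).astype(int);S=(h[...,1]>150)&(h[...,2]>50)
red=S&((h[...,0]<8)|(h[...,0]>172));K=cloud(c,d,red);K=K[K[:,2]>.119];print(len(K),K.min(0),K.max(0));K=K[K[:,2]>.1215];print(cv2.minEnclosingCircle((K[:,:2]).astype(np.float32)),K[:,2].mean())
E
```

```text
time: 4.55
tcp_pos: [0.6003, 0.1602, 0.1518]
orientation: [-3.141, 0.0, -0.214]
contact_force: [-0.4, -0.8, 0.4]
width: 0.0513
gripper_force: 0.0
tcp [0.6003 0.1602 0.1518] rpy [-3.141  0.    -0.214] cam [0.67  0.145 0.294] fwd [-0.273  0.059 -0.96 ] j [ 0.06  0.47 -0.51  1.48  0.23  1.25 -2.26] t 4.55
1046 [0.5892003  0.15068611 0.12288067] [0.61126591 0.17284727 0.12687268]
((0.6000997424125671, 0.1614539623260498), 0.011521441861987114) 0.12484474942934837
```

View pics/w2.png

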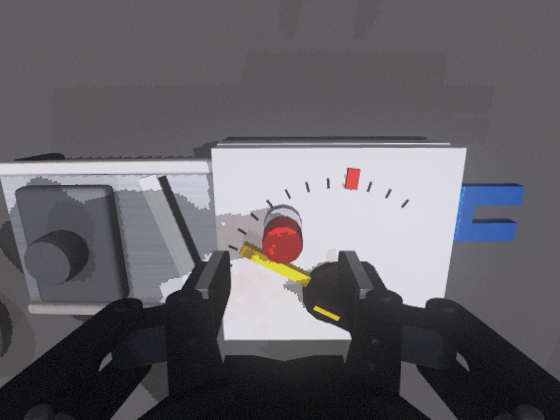

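```bash
python3 -m inch '[{"jaw":0.2,"dp":[0,-0.08,2.2],"spin":0},{"jaw":0.2,"dp":[0,0,2.0],"spin":0},{"jaw":0.2,"dp":[0,0,1.5],"spin":0},{"jaw":0.2,"dp":[0,0,0],"spin":0},{"jaw":-1,"dp":[0,0,0],"spin":0},{"jaw":-1,"dp":[0,0,0],"spin":0},{"jaw":-1,"dp":[0,0,0],"spin":0},{"jaw":-1,"dp":[0,0,0],"spin":0}]' 40
```

```text
time: 5.4
tcp_pos: [0.6012, 0.1614, 0.096]
orientation: [-3.14, -0.002, -0.214]
contact_force: [-1.0, -0.7, 6.3]
width: 0.0228
gripper_force: 39.1
```

```bash
python3 -m inch '[{"jaw":-1,"dp":[0,0,-0.5],"spin":0},{"jaw":-1,"dp":[0,0,-1.5],"spin":0},{"jaw":-1,"dp":[0,0,-2],"spin":0},{"jaw":-1,"dp":[0,0,-3],"spin":0},{"jaw":-1,"dp":[0,0,-3],"spin":0},{"jaw":-1,"dp":[0,0,0],"spin":0},{"jaw":-1,"dp":[0,0,0],"spin":0}]' 60; python3 - <<'E'
from h import *
for n in ["side","wrist"]:
    im,d=env.snapshot(n)
    c=cam(n)
    for q in env.outline_of(n,"pin")[:1]:
        P=cloud(c,d,q["region"]);x,y=map(int,q["extent"][:2]);print(n,q["p"],q["extent"],np.median(P,0),np.percentile(P,2,axis=0),np.percentile(P,98,axis=0))
        if n=="side": cv2.imwrite("pics/s2.png",cv2.resize(np.ascontiguousarray(im[y-60:y+60,x-80:x+80,::-1]),None,fx=4,fy=4,interpolation=cv2.INTER_CUBIC))
E
```

```text
time: 6.1
tcp_pos: [0.6007, 0.1613, 0.1959]
orientation: [-3.141, -0.002, -0.214]
contact_force: [0.6, -0.6, -0.5]
width: 0.0221
gripper_force: 59.0
side 0.59 [248.1, 192.2, 12.1, 29.8] [0.59362883 0.16490099 0.18887875] [ 0.58595946  0.07322365 -0.00164794] [0.7042312  0.17426789 0.22330408]
wrist 0.81 [282.2, 271.6, 54.5, 107.5] [0.60357921 0.15990035 0.219371  ] [0.58819981 0.14983124 0.14041737] [0.6102103  0.17110616 0.22204741]
```

View pics/s2.png

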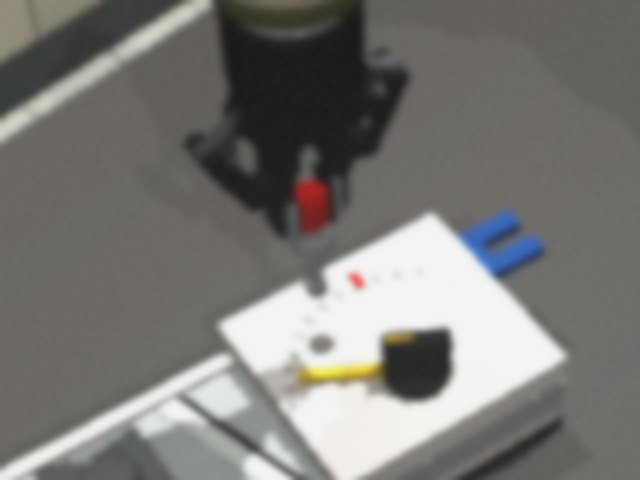

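```bash
python3 -m inch '[{"jaw":-1,"dp":[0.1,3.5,0],"spin":0},{"jaw":-1,"dp":[0.1,4,0],"spin":0},{"jaw":-1,"dp":[0.1,4,0],"spin":0},{"jaw":-1,"dp":[0,4,0],"spin":0},{"jaw":-1,"dp":[0,3.6,0],"spin":0},{"jaw":-1,"dp":[0,0,0],"spin":0},{"jaw":-1,"dp":[0,0,0],"spin":0}]' 60; python3 - <<'E'
from h import *
wrist_info()
im,d=env.snapshot("wrist");cv2.imwrite("pics/w3.png",im[:,:,::-1]);np.savez("w3.npz",im=im,d=d);c=cam("wrist")
h=cv2.cvtColor(im,cv2.COLOR_RGB2HSV).astype(int)
blue=(h[...,1]>120)&(h[...,2]>70)&(abs(h[...,0]-109)<10)
P=cloud(c,d,blue);P=P[abs(P[:,2]-.08)<.006];a=np.radians(-12);E=np.array([[np.cos(a),np.sin(a)],[-np.sin(a),np.cos(a)]])
Q=P[:,:2]@E.T;print(len(Q),Q.min(0),Q.max(0),"TCP",env.state()["tcp_pos"][:2]@E.T)
for y in np.arange(Q[:,1].min()+.004,Q[:,1].max(),.004):
    s=np.sort(Q[abs(Q[:,1]-y)<.001,0]);g=np.diff(s);i=g.argmax() if len(g) else 0;print(round(y,4),s[0].round(4),s[i].round(4),s[min(i+1,len(s)-1)].round(4),s[-1].round(4))
E
```

```text
time: 7.0
tcp_pos: [0.5622, -0.0274, 0.1936]
orientation: [3.141, 0.001, -0.216]
contact_force: [-0.0, -0.0, -1.1]
width: 0.0223
gripper_force: 59.1
tcp [ 0.5622 -0.0274  0.1936] rpy [ 3.141e+00  1.000e-03 -2.160e-01] cam [ 0.632 -0.043  0.336] fwd [-0.274  0.059 -0.96 ] j [ 0.36  0.31 -0.46  1.58  0.14  1.28 -1.91] t 7.0
2106 [0.53642492 0.11492151] [0.57718298 0.16090994] TCP [0.55547627 0.09175696]
0.1189 0.5371 0.5501 0.5634 0.577
0.1229 0.537 0.5503 0.5634 0.5769
0.1269 0.5372 0.5504 0.5637 0.5771
0.1309 0.5373 0.5504 0.5635 0.577
0.1349 0.537 0.5505 0.5633 0.5769
0.1389 0.5365 0.5505 0.5634 0.577
0.1429 0.5364 0.5507 0.5635 0.577
0.1469 0.5365 0.5498 0.5636 0.5771
0.1509 0.5374 0.5482 0.5493 0.577
0.1549 0.5364 0.5609 0.5621 0.5769
0.1589 0.5366 0.5436 0.5447 0.577
```

View pics/w3.png

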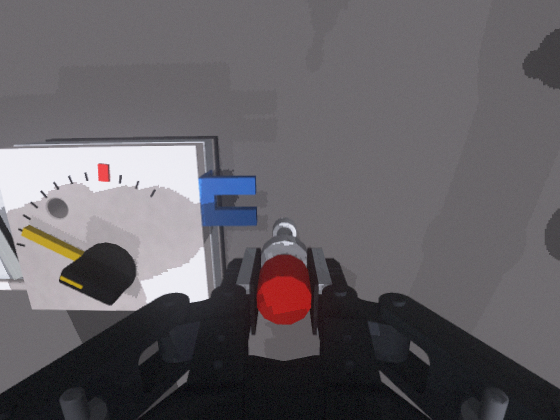

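```bash
python3 - <<'E'
from h import *
z=np.load("w3.npz");im=z["im"];d=z["d"];c=cam("wrist")
a=np.radians(-12);E=np.array([[np.cos(a),np.sin(a)],[-np.sin(a),np.cos(a)]])
h=cv2.cvtColor(im,cv2.COLOR_RGB2HSV).astype(int)
red=(h[...,1]>150)&(h[...,2]>50)&((h[...,0]<8)|(h[...,0]>172));red[:, :200]=0
K=cloud(c,d,red);print(K[:,2].max());T=K[K[:,2]>K[:,2].max()-.005];cc,r=cv2.minEnclosingCircle(T[:,:2].astype(np.float32));print("top",np.array(cc)@E.T,r)
m=np.zeros(red.shape,bool);m[215:258,262:308]=1
P=cloud(c,d,m);P=P[P[:,2]>.11];Q=np.c_[P[:,:2]@E.T,P[:,2]]
for zz in np.arange(.12,.2,.004):
    q=Q[abs(Q[:,2]-zz)<.002]
    if len(q)>5: print(zz.round(3),len(q),q[:,:2].min(0).round(4),q[:,:2].max(0).round(4))
E
```

```text
0.22345797468099457
top [0.55396376 0.09143994] 0.012479327619075775
0.136 35 [0.5565 0.0841] [0.5608 0.0986]
0.14 47 [0.5555 0.0837] [0.5611 0.0991]
0.144 183 [0.5516 0.0837] [0.5613 0.0991]
0.148 35 [0.5544 0.0865] [0.5612 0.0958]
0.152 29 [0.5561 0.0871] [0.5592 0.0957]
0.156 27 [0.5569 0.0878] [0.5591 0.095 ]
0.18 98 [0.5589 0.0799] [0.5671 0.103 ]
0.184 124 [0.5587 0.0801] [0.5669 0.1028]
0.188 586 [0.557  0.0803] [0.5669 0.1026]
0.196 10 [0.5612 0.0804] [0.5658 0.0806]
0.2 24 [0.5634 0.0859] [0.5655 0.0974]
```

```bash
python3 -m inch '[{"jaw":-1,"dp":[0.33,0,2],"spin":0},{"jaw":-1,"dp":[0,0,2.5],"spin":0},{"jaw":-1,"dp":[0,0,2.5],"spin":0},{"jaw":-1,"dp":[0,0,2.1],"spin":-0.3},{"jaw":-1,"dp":[0,0,0],"spin":0},{"jaw":-1,"dp":[0,0,0],"spin":0}]' 60; python3 - <<'E'
from h import *
wrist_info()
im,d=env.snapshot("wrist");c=cam("wrist")
a=np.radians(-12);E=np.array([[np.cos(a),np.sin(a)],[-np.sin(a),np.cos(a)]])
h=cv2.cvtColor(im,cv2.COLOR_RGB2HSV).astype(int)
m=np.zeros(h.shape[:2],bool);m[200:270,255:315]=1
P=cloud(c,d,m);P=P[(P[:,2]>.02)];Q=np.c_[P[:,:2]@E.T,P[:,2]]
for zz in np.arange(.04,.11,.004):
    q=Q[abs(Q[:,2]-zz)<.002]
    if len(q)>5: print(zz.round(3),len(q),q[:,:2].min(0).round(4),q[:,:2].max(0).round(4))
blue=(h[...,1]>120)&(h[...,2]>70)&(abs(h[...,0]-109)<10);B=cloud(c,d,blue);B=B[abs(B[:,2]-.08)<.006];B=B[:,:2]@E.T;print(B.min(0),B.max(0),"tcp",env.state()["tcp_pos"][:2]@E.T)
q=np.sort(B[abs(B[:,1]-.125)<.004,0]);i=np.diff(q).argmax();print(q[i],q[i+1])
E
```

```text
time: 7.65
tcp_pos: [0.566, -0.0254, 0.1035]
orientation: [-3.141, 0.001, -0.207]
contact_force: [1.1, -0.2, -0.6]
width: 0.0223
gripper_force: 59.1
tcp [ 0.566  -0.0254  0.1035] rpy [-3.141e+00  1.000e-03 -2.070e-01] cam [ 0.636 -0.04   0.246] fwd [-0.274  0.057 -0.96 ] j [ 0.35  0.39 -0.45  1.69  0.19  1.1  -1.93] t 7.65
0.044 13 [0.5607 0.085 ] [0.5651 0.0996]
0.048 36 [0.5603 0.0851] [0.5653 0.0995]
0.052 52 [0.5562 0.0846] [0.5658 0.1   ]
0.056 175 [0.5563 0.0846] [0.5655 0.0993]
0.06 34 [0.5587 0.0873] [0.5632 0.0967]
0.064 31 [0.5602 0.088 ] [0.5633 0.0966]
0.068 15 [0.5616 0.0894] [0.5632 0.0953]
0.088 28 [0.5613 0.0808] [0.5706 0.1045]
0.092 116 [0.5623 0.0809] [0.571  0.1043]
0.096 350 [0.5562 0.0811] [0.5712 0.1042]
0.1 401 [0.5562 0.0812] [0.5711 0.104 ]
0.104 6 [0.5674 0.0815] [0.5696 0.1038]
0.108 50 [0.5602 0.0785] [0.5713 0.1058]
[0.53661986 0.11303196] [0.57887594 0.15927571] tcp [0.55958836 0.09266057]
0.5521653276305276 0.5643922868012701
```

```bash
python3 -m inch '[{"jaw":-1,"dp":[0.02,-1.5,0],"spin":0},{"jaw":-1,"dp":[0.02,-1.5,0],"spin":0},{"jaw":-1,"dp":[0,-1.2,0],"spin":0},{"jaw":-1,"dp":[0,-0.5,0.4],"spin":0},{"jaw":-1,"dp":[0,0,0],"spin":0},{"jaw":-1,"dp":[0,0,0],"spin":0}]' 60; python3 - <<'E'
from h import *
s=env.state();a=np.radians(-12);E=np.array([[np.cos(a),np.sin(a)],[-np.sin(a),np.cos(a)]]);print(s["tcp_pos"][:2]@E.T)
E
```

```text
time: 8.3
tcp_pos: [0.5758, 0.0187, 0.099]
orientation: [3.141, 0.001, -0.209]
contact_force: [-0.9, -0.9, -0.9]
width: 0.0224
gripper_force: 59.1
[0.55935254 0.13798012]
```

```bash
python3 -m inch '[{"jaw":-1,"dp":[0,-0.3,0],"spin":0},{"jaw":-1,"dp":[0,-0.2,0],"spin":0},{"jaw":-1,"dp":[0,-0.15,0.15],"spin":0},{"jaw":-1,"dp":[0,0,0],"spin":0},{"jaw":-1,"dp":[0,0,0],"spin":0}]' 60
```

```text
time: 8.8
tcp_pos: [0.5774, 0.0236, 0.0978]
orientation: [3.14, -0.0, -0.21]
contact_force: [0.1, -6.1, -0.1]
width: 0.0221
gripper_force: 59.5
```

```bash
python3 -m inch '[{"jaw":-1,"dp":[0,0,0.1],"spin":0},{"jaw":-1,"dp":[0,-0.05,0.1],"spin":0},{"jaw":-1,"dp":[0,0,0],"spin":0},{"jaw":-1,"dp":[0,0,0],"spin":0}]' 20
```

```text
time: 9.2
tcp_pos: [0.5776, 0.0236, 0.0961]
orientation: [3.139, -0.001, -0.211]
contact_force: [-1.6, -6.2, 3.8]
width: 0.0222
gripper_force: 59.9
```

```bash
python3 -m inch '[{"jaw":-0.3,"dp":[0,0.05,0],"spin":0},{"jaw":0.1,"dp":[0,0,0],"spin":0},{"jaw":0.2,"dp":[0,0,0],"spin":0},{"jaw":0.2,"dp":[0,0,0],"spin":0},{"jaw":0.2,"dp":[0,0,-2],"spin":0},{"jaw":0.2,"dp":[0,0,-3],"spin":0},{"jaw":0.2,"dp":[0,0,-4],"spin":0},{"jaw":0.2,"dp":[0,0,-3],"spin":0}]' 20;  python3 -m inch '[{"jaw":0.2,"dp":[0,0,-2],"spin":0},{"jaw":0.2,"dp":[0,0,0],"spin":0},{"jaw":0.2,"dp":[0,0,0],"spin":0}]'; python3 - <<'E'
from h import *
wrist_info()
im,d=env.snapshot("wrist");cv2.imwrite("pics/w4.png",im[:,:,::-1]);np.savez("w4.npz",im=im,d=d);c=cam("wrist")
a=np.radians(-12);E=np.array([[np.cos(a),np.sin(a)],[-np.sin(a),np.cos(a)]])
h=cv2.cvtColor(im,cv2.COLOR_RGB2HSV).astype(int)
red=(h[...,1]>150)&(h[...,2]>50)&((h[...,0]<8)|(h[...,0]>172))
n,l,st,ce=cv2.connectedComponentsWithStats(red.astype(np.uint8))
for i in range(1,n):
    if st[i,4]>30:
        K=cloud(c,d,l==i);T=K[K[:,2]>K[:,2].max()-.004];cc,r=cv2.minEnclosingCircle(T[:,:2].astype(np.float32));print("red",ce[i],st[i,4],K[:,2].max(),cc,np.array(cc)@E.T,r)
blue=(h[...,1]>120)&(h[...,2]>70)&(abs(h[...,0]-109)<10);B=cloud(c,d,blue);B=B[abs(B[:,2]-.08)<.006];B=B[:,:2]@E.T;print(B.min(0),B.max(0))
yel=(h[...,1]>130)&(h[...,2]>60)&(abs(h[...,0]-25)<9);P=cloud(c,d,yel);P=P[P[:,2]<.095]
v=cv2.fitLine(P[:,:2].astype(np.float32),cv2.DIST_HUBER,0,.001,.001).ravel();print("yel",v,P[:,:2].max(0),np.degrees(np.arctan2(v[1],v[0])))
print("corners?",)
E
```

```text
time: 10.0
tcp_pos: [0.5777, 0.0259, 0.2181]
orientation: [-3.141, -0.001, -0.208]
contact_force: [0.7, -0.5, 0.8]
width: 0.0512
gripper_force: 0.0
time: 10.3
tcp_pos: [0.5774, 0.0256, 0.2357]
orientation: [-3.141, -0.0, -0.208]
contact_force: [0.5, -0.0, -1.0]
width: 0.0514
gripper_force: 0.0
tcp [0.5774 0.0256 0.2357] rpy [-3.141 -0.    -0.208] cam [0.647 0.011 0.378] fwd [-0.273  0.057 -0.96 ] j [ 0.28  0.32 -0.48  1.48  0.15  1.38 -1.99] t 10.3
red [186.42105263 167.21929825] 114 0.08367650709280011 (0.6189025640487671, 0.10835316777229309) [0.58285017 0.23466247] 0.006969507783651352
red [287.23567921 204.61702128] 611 0.12575581184631232 (0.5747843384742737, 0.022877585142850876) [0.5574674  0.14188204] 0.011556182987987995
[0.53596321 0.11307507] [0.57670438 0.15837691]
yel [0.6465328  0.76288617 0.570687   0.17201884] [0.58985058 0.19407487] 49.719303
corners?
```

View pics/w4.png

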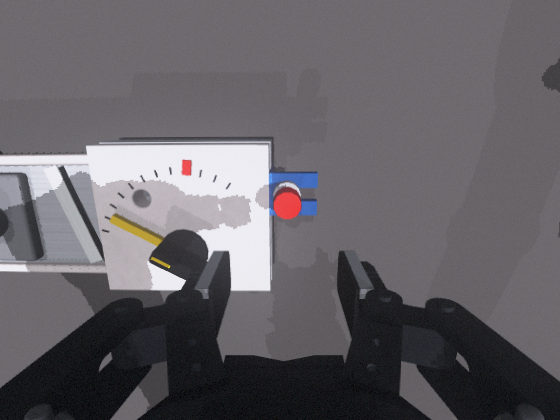

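```bash
python3 - <<'E'
from h import *
from scipy.optimize import least_squares
B=np.array([.5999,.1609]);M=np.array([.6194,.1087]);L=np.array([.5714,.1725]);a=np.radians(49.3);n=np.array([-np.sin(a),np.cos(a)])
f=lambda p:[np.linalg.norm(p-B)-.066,np.linalg.norm(p-M)-.085,(p-L)@n]
r=least_squares(f,[.538,.136]);D=r.x;print("axis",D,r.fun)
z=np.load("w4.npz");d=z["d"];im=z["im"];c=cam("wrist")
m=np.zeros(d.shape,bool);m[220:300,140:212]=1
P=cloud(c,d,m);T=P[(P[:,2]>.114)&(P[:,2]<.124)];rr=cv2.minAreaRect((T[:,:2]*1000).astype(np.float32));print("bar",len(T),rr)
h=P[(abs(P[:,2]-.089)<.002)&(np.linalg.norm(P[:,:2]-D,axis=1)<.03)];print(cv2.minEnclosingCircle(h[:,:2].astype(np.float32)))
for D in (D,):
    print("mark ang",np.degrees(np.arctan2(*(M-D)[::-1])))
s=env.state();dl=D-s["tcp_pos"][:2];y=s["orientation"][2];print("tool",dl@[np.cos(y),np.sin(y)],dl@[np.sin(y),-np.cos(y)])
E
```

```text
axis [0.53897105 0.13516723] [ 0.00014009 -0.0003281   0.00024086]
bar 623 ((540.6939697265625, 137.00741577148438), (39.315460205078125, 14.356342315673828), 48.76449966430664)
((0.5434364676475525, 0.13573646545410156), 0.026804018765687943)
mark ang -18.21513283154053
tool -0.05989827157452043 -0.09955146290198426
```

```bash
python3 -m inch '[{"jaw":0.2,"dp":[-2,-3.3,0],"spin":0},{"jaw":0.2,"dp":[-2,-3.3,0],"spin":0},{"jaw":0.2,"dp":[-2,-3.35,0],"spin":0},{"jaw":0.2,"dp":[0,0,0],"spin":-8.5},{"jaw":0.2,"dp":[0,0,0],"spin":-8.5},{"jaw":0.2,"dp":[0,0,0],"spin":-8.5},{"jaw":0.2,"dp":[0,0,0],"spin":-8.5},{"jaw":0.2,"dp":[0,0,0],"spin":-8.5}]' 40 && python3 -m inch '[{"jaw":0.2,"dp":[0,0,2],"spin":-8.5},{"jaw":0.2,"dp":[0,0,3],"spin":-8.5},{"jaw":0.2,"dp":[0,0,2],"spin":-1.2},{"jaw":0.2,"dp":[0,0,0],"spin":0},{"jaw":0.2,"dp":[0,0,0],"spin":0}]'; python3 - <<'E'
from h import *
wrist_info();s=env.state()
im,d=env.snapshot("wrist");cv2.imwrite("pics/w5.png",im[:,:,::-1]);c=cam("wrist")
P=cloud(c,d,np.ones(d.shape,bool));D=np.array([.539,.135])
T=P[(P[:,2]>.114)&(P[:,2]<.122)&(np.linalg.norm(P[:,:2]-D,axis=1)<.04)];rr=cv2.minAreaRect((T[:,:2]*1000).astype(np.float32));print("bar",len(T),rr)
dl=np.array(rr[0])/1000-s["tcp_pos"][:2];y=s["orientation"][2];print("tool",dl@[np.cos(y),np.sin(y)],dl@[np.sin(y),-np.cos(y)],np.degrees(y))
E
```

```text
time: 11.15
tcp_pos: [0.5386, 0.1349, 0.2341]
orientation: [-3.14, 0.002, 0.539]
contact_force: [-0.4, 0.0, 0.4]
width: 0.0511
gripper_force: 0.0
time: 11.65
tcp_pos: [0.5388, 0.135, 0.1653]
orientation: [-3.14, 0.001, 0.85]
contact_force: [0.2, -0.0, 0.8]
width: 0.0512
gripper_force: 0.0
tcp [0.5388 0.135  0.1653] rpy [-3.14e+00  1.00e-03  8.50e-01] cam [0.586 0.188 0.308] fwd [-0.186 -0.211 -0.96 ] j [ 0.25  0.35 -0.69  1.64  0.23  1.24 -1.21] t 11.65
bar 1484 ((539.4225463867188, 135.96661376953125), (45.03191375732422, 13.836143493652344), 49.29883575439453)
tool 0.0010987846719641785 -0.00015354712992829306 48.68641161835552
```

View pics/w5.png

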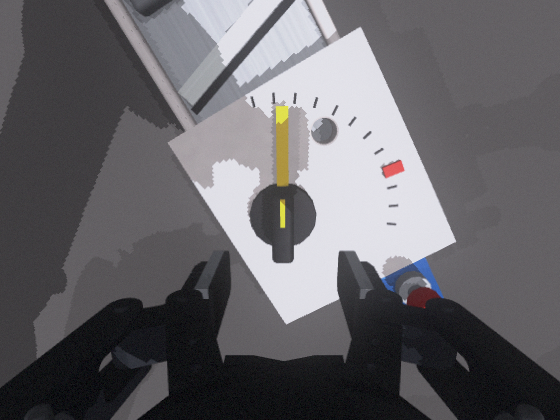

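```bash
python3 -m inch '[{"jaw":0.2,"dp":[0.07,0,2.5],"spin":-0.4},{"jaw":0.2,"dp":[0,0,2.6],"spin":0},{"jaw":0.2,"dp":[0,0,2],"spin":0},{"jaw":0.2,"dp":[0,0,0],"spin":0},{"jaw":-1,"dp":[0,0,0],"spin":0},{"jaw":-1,"dp":[0,0,0],"spin":0},{"jaw":-1,"dp":[0,0,0],"spin":0},{"jaw":-1,"dp":[0,0,0],"spin":0}]' 40
```

```text
time: 12.5
tcp_pos: [0.5398, 0.1372, 0.0969]
orientation: [3.141, -0.002, 0.859]
contact_force: [-6.2, 1.6, 7.2]
width: 0.0133
gripper_force: 40.1
```

```bash
python3 -m inch '[{"jaw":-1,"dp":[0,0,-0.15],"spin":2},{"jaw":-1,"dp":[0,0,0],"spin":6},{"jaw":-1,"dp":[0,0,0],"spin":7},{"jaw":-1,"dp":[0,0,0],"spin":7},{"jaw":-1,"dp":[0,0,0],"spin":7},{"jaw":-1,"dp":[0,0,0],"spin":7},{"jaw":-1,"dp":[0,0,0],"spin":7},{"jaw":-1,"dp":[0,0,0],"spin":7}]' 40;python3 -m inch '[{"jaw":-1,"dp":[0,0,0],"spin":0},{"jaw":-1,"dp":[0,0,0],"spin":0}]'; python3 - <<'E'
from h import *
wrist_info()
im,d=env.snapshot("wrist");cv2.imwrite("pics/w6.png",im[:,:,::-1]);c=cam("wrist")
h=cv2.cvtColor(im,cv2.COLOR_RGB2HSV).astype(int)
yel=(h[...,1]>130)&(h[...,2]>60)&(abs(h[...,0]-25)<9);P=cloud(c,d,yel);P=P[(P[:,2]<.095)&(P[:,2]>.08)]
v=cv2.fitLine(P[:,:2].astype(np.float32),cv2.DIST_HUBER,0,.001,.001).ravel();print("yel",len(P),v,np.degrees(np.arctan2(v[1],v[0])))
red=(h[...,1]>120)&(h[...,2]>50)&((h[...,0]<8)|(h[...,0]>172));n,l,st,ce=cv2.connectedComponentsWithStats(red.astype(np.uint8))
for i in range(1,n):
    if st[i,4]>40: print(ce[i],st[i],px2plane(c,ce[i],.081))
E
```

```text
time: 13.3
tcp_pos: [0.5404, 0.1354, 0.097]
orientation: [3.142, -0.002, -0.02]
contact_force: [2.0, -0.6, -5.3]
width: 0.0129
gripper_force: 40.6
time: 13.5
tcp_pos: [0.5404, 0.1354, 0.097]
orientation: [3.141, -0.002, -0.012]
contact_force: [1.9, -1.0, -2.4]
width: 0.0129
gripper_force: 40.8
tcp [0.5404 0.1354 0.097 ] rpy [ 3.141e+00 -2.000e-03 -1.200e-02] cam [0.611 0.135 0.24 ] fwd [-0.278  0.002 -0.961] j [ 0.1   0.39 -0.5   1.72  0.21  1.09 -2.05] t 13.5
yel 1865 [ 0.9998522  -0.01719321  0.5888843   0.1346092 ] -0.98514706
[337.92007797  96.12865497] [326  80  25  34 513] [[0.61940408 0.10889878 0.081     ]]
[537.62014563 202.14967638] [ 508  172   52   65 2472] [[0.56674558 0.00147885 0.081     ]]
```

View pics/w6.png

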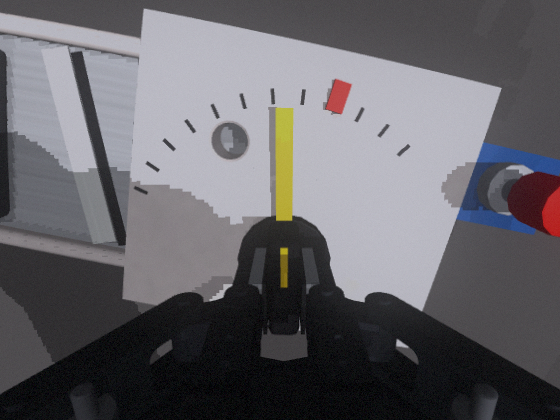

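```bash
python3 -m inch '[{"jaw":-1,"dp":[0,0,0],"spin":5},{"jaw":-1,"dp":[0,0,0],"spin":6},{"jaw":-1,"dp":[0,0,0],"spin":4},{"jaw":-1,"dp":[0,0,0],"spin":2},{"jaw":-1,"dp":[0,0,0],"spin":0},{"jaw":-1,"dp":[0,0,0],"spin":0}]' 40; cat > m.py <<'E'
from h import *
wrist_info()
im,d=env.snapshot("wrist");cv2.imwrite("pics/w7.png",im[:,:,::-1]);c=cam("wrist")
h=cv2.cvtColor(im,cv2.COLOR_RGB2HSV).astype(int)
yel=(h[...,1]>130)&(h[...,2]>60)&(abs(h[...,0]-25)<9);P=cloud(c,d,yel);P=P[(P[:,2]<.095)&(P[:,2]>.08)]
v=cv2.fitLine(P[:,:2].astype(np.float32),cv2.DIST_HUBER,0,.001,.001).ravel();v[:2]*=np.sign(v[0]);print("yel",len(P),v,np.degrees(np.arctan2(v[1],v[0])))
red=(h[...,1]>120)&(h[...,2]>50)&((h[...,0]<8)|(h[...,0]>172));n,l,st,ce=cv2.connectedComponentsWithStats(red.astype(np.uint8))
for i in range(1,n):
    if 40<st[i,4]<900:
        M=px2plane(c,ce[i],.081)[0,:2];w=M-v[2:];print(ce[i],st[i,4],M,"mark off pointer line mm",1000*(v[0]*w[1]-v[1]*w[0]),"ang",np.degrees(np.arctan2(*(M-[.5395,.1353])[::-1])))
E
python3 m.py
```

```text
time: 14.15
tcp_pos: [0.5403, 0.1348, 0.0969]
orientation: [3.141, -0.001, -0.31]
contact_force: [0.9, -5.2, 3.1]
width: 0.0131
gripper_force: 41.7
tcp [0.5403 0.1348 0.0969] rpy [ 3.141e+00 -1.000e-03 -3.100e-01] cam [0.608 0.113 0.24 ] fwd [-0.265  0.084 -0.961] j [ 0.06  0.38 -0.45  1.72  0.18  1.08 -2.33] t 14.15
yel 1882 [ 0.95207775 -0.30585605  0.59545624  0.11685703] -17.809673
[284.49080882  86.93566176] 544 [0.61950597 0.10896597] mark off pointer line mm -0.15714795022707048 ang -18.21900244752223
```

View pics/w7.png

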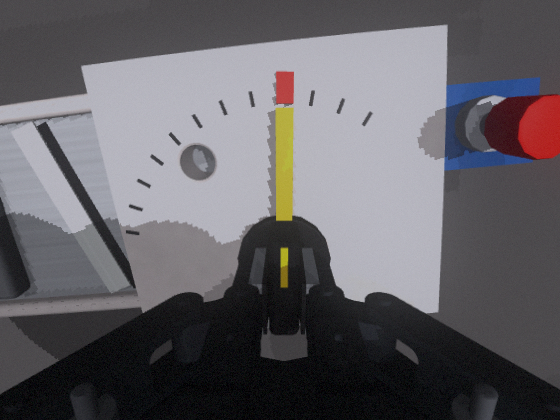

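```bash
python3 -m inch '[{"jaw":-0.4,"dp":[0,0,0],"spin":0.2},{"jaw":0.0,"dp":[0,0,0],"spin":0},{"jaw":0.2,"dp":[0,0,0],"spin":0},{"jaw":0.2,"dp":[0,0,-2],"spin":0},{"jaw":0.2,"dp":[0,0,-4],"spin":0},{"jaw":0.2,"dp":[0,0,-4],"spin":0},{"jaw":0.2,"dp":[0,0,-2],"spin":0},{"jaw":0.2,"dp":[0,0,0],"spin":0}]' 40; python3 -m inch '[{"jaw":0.2,"dp":[0,0,0],"spin":0}]'; sed -i 's/w7/w8/' m.py; python3 m.py
```

```text
time: 15.0
tcp_pos: [0.5413, 0.1369, 0.2202]
orientation: [-3.138, -0.005, -0.314]
contact_force: [0.9, 0.8, -0.6]
width: 0.0512
gripper_force: 0.0
time: 15.1
tcp_pos: [0.5397, 0.136, 0.2163]
orientation: [-3.141, -0.0, -0.314]
contact_force: [0.2, 0.3, -1.1]
width: 0.0513
gripper_force: 0.0
tcp [0.5397 0.136  0.2163] rpy [-3.141 -0.    -0.314] cam [0.607 0.114 0.359] fwd [-0.265  0.086 -0.96 ] j [ 0.08  0.28 -0.47  1.57  0.13  1.32 -2.29] t 15.1
yel 580 [ 0.9516751  -0.30710658  0.58484674  0.1195237 ] -17.884945
[285.02484472  97.55279503] 161 [0.61860737 0.108563  ] mark off pointer line mm -0.06291397666815211 ang -18.67441751175636
[417.86507937 117.16326531] 882 [0.57007702 0.00753634] mark off pointer line mm -111.11145646305978 ang -76.54084693294921
```

View pics/w8.png

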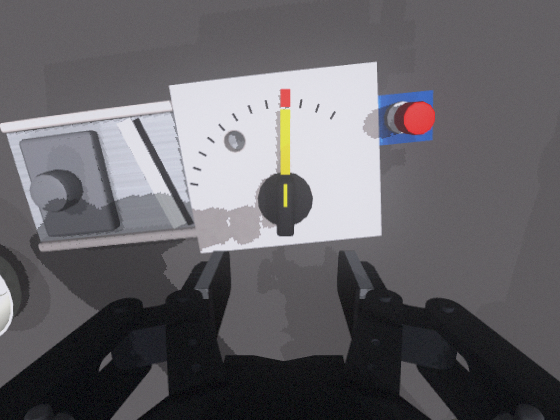

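The pointer at (285,140) lines up with the red mark at (285,97). The pin hangs upright in the bracket at (415,118), and the gripper is clear of everything.

```bash
python3 -c "
from bench import env
print(env.finish_job())"
```

```text
the job is handed in; nothing more can be done
None
```

The job is handed in, with no verdict returned: the pin is fully home and upright in the blue bracket, the dial pointer is within about 1° of the red mark, and the mug, bottle and bowl were never touched.

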